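Click the stacking posts into a control unit and press its covers flush

TASK

Finish the grey control unit on the bench: fit both square stacking posts upright into its two square sockets, each with its spring button squeezed flush as it enters and then pushed fully home until the button pops out through the socket's window, and lay every cover plate from the mat into a pocket of the unit, one to a pocket, pressed down past its catches until it sits level and flush. It does not matter which post or cover goes where; leave the flask, the yellow bin and the screwdriver alone.

Things in the scene. Friction and masses are not known exactly. Their poses are not given: they have to be found in the camera images.
- unit: Grey control unit fixed to the bench, 220 mm (its x) by 300 mm (y), deck 60 mm above the bench; origin at the middle of its underside, x away from the robot. Two square sleeves (sockets) rise 55 mm from the deck along its far edge; three shallow pockets for covers lie in the deck before them. Each sleeve has one window, on its far side (the unit's +x).
- socket_a (a point): Socket: upright square aluminium sleeve, 43 mm outside, bore 33 mm, wall 5 mm, rim 115 mm above the bench. The point is where a post's centre comes to lie when fully home: on the bore's axis, 45 mm below the rim and 60 mm above the bore's closed floor. z up; +x points out through the window, a hole 20 mm wide, 30 mm high, centred 15 mm above this point (30 mm below the rim).
- socket_b (a point): The other socket, exactly like socket_a; either post fits either socket.
- tray: Blue divided tray fixed to the bench, 180 x 84 mm, walls 32 mm high, floor 4 mm above the bench; the two posts stand upright in it, one in each half. Origin at the middle of its underside.
- post_a_mid (a point): Centre (half-way up) of a loose upright aluminium post, 30 mm square, 120 mm tall, 0.22 kg, black cap, tapered black foot (30 to 22 mm over the last 10 mm). z up along the post. On its +x face is a steel spring button 14 mm wide, 24 mm tall, centred 15 mm above this point (45 mm below the top), 8 mm proud; about 8 N presses it flush. Home, the post's top stands 15 mm above the rim.
- post_b_mid (a point): The other post, exactly like post_a. The button's edges are square: the rim stops it unless it is pressed flush as it enters, for example by a grip across the button and the opposite face just above the rim. Once the sleeve covers part of it, it stays in and rubs: the post then has to be pushed down, with some 5 to 20 N on its top.
- button_a (a joint): How far the button of post_a is pressed in, m: 0 = fully out, 0.008 = flush with the post's face, 0.0085 = its stop; 0.0045 or more while the sleeve's wall holds it in, below 0.0025 again once it has popped out through the window.
- button_b (a joint): The same for the button of post_b.
- mat: Black rubber mat fixed to the bench, 300 x 270 mm, 2 mm thick, on which the covers lie. Origin at the middle of its underside.
- cover_1_mid (a point): Centre (half-way up) of a loose grey plastic cover: plate 90 mm (its x) by 60 mm (y), 10 mm thick, with a rib on top to grip it by, 60 mm long along x, 12 mm wide, 18 mm tall; 28 mm tall in all, 0.09 kg. Lies rib up; both ways round are alike. Absent in some starts.
- pocket_1 (a point): Pocket in the deck, 93 mm (its x) by 63 mm (y), 10 mm deep; any cover fits any pocket with 1.5 mm all round. The point is where a seated cover's centre lies, 14 mm above the pocket's floor; z up. White springy strips in its end walls hold a cover that is only laid in about 5 mm too high; 8 to 20 N down on the cover's middle moves it past them. Spare pockets stay empty.
- cover_2_mid (a point): Centre (half-way up) of a loose grey plastic cover: plate 90 mm (its x) by 60 mm (y), 10 mm thick, with a rib on top to grip it by, 60 mm long along x, 12 mm wide, 18 mm tall; 28 mm tall in all, 0.09 kg. Lies rib up; both ways round are alike. Absent in some starts.
- pocket_2 (a point): Pocket in the deck, 93 mm (its x) by 63 mm (y), 10 mm deep; any cover fits any pocket with 1.5 mm all round. The point is where a seated cover's centre lies, 14 mm above the pocket's floor; z up. White springy strips in its end walls hold a cover that is only laid in about 5 mm too high; 8 to 20 N down on the cover's middle moves it past them. Spare pockets stay empty.
- cover_3_mid (a point): Centre (half-way up) of a loose grey plastic cover: plate 90 mm (its x) by 60 mm (y), 10 mm thick, with a rib on top to grip it by, 60 mm long along x, 12 mm wide, 18 mm tall; 28 mm tall in all, 0.09 kg. Lies rib up; both ways round are alike. Absent in some starts.
- pocket_3 (a point): Pocket in the deck, 93 mm (its x) by 63 mm (y), 10 mm deep; any cover fits any pocket with 1.5 mm all round. The point is where a seated cover's centre lies, 14 mm above the pocket's floor; z up. White springy strips in its end walls hold a cover that is only laid in about 5 mm too high; 8 to 20 N down on the cover's middle moves it past them. Spare pockets stay empty.
- flask: Bystander: steel vacuum flask, 60 mm across, 160 mm tall, standing; origin at the centre of its underside.
- parts_bin: Bystander: open yellow bin, 100 mm square, 60 mm high; origin at the centre of its underside.
- screwdriver: Bystander: screwdriver lying on the bench; origin at its underside, near the middle.
There are look-alikes about, which are no part of the job. Leave any pink look-alike of the part that bears post_b_mid alone.

How it is judged:
By the outcome, as a careful person would: the job done as asked, in the order asked, and still so for the second after the job is handed in, with the robot touching nothing.
Of cover_1, cover_2, cover_3 only 2 to 3 are there at a start; the rules pass over those that are not, and their reading is None.
At some moment in a run one of cover_1, cover_2, cover_3 may be knocked a few centimetres aside while the robot is not near it.
It also fails if it takes over 210 s, if anything falls off the work surface, if the arm or the gripper's body presses on something with over 40 N, if the wrist force passes 120 N, or if a joint passes its speed limit or range.

ROBOT

A 7-joint arm with a two-finger parallel gripper is mounted at the origin on the work surface. World frame = base frame: x ahead of the robot, y to its left, z up, the work surface at z = 0. Lengths are in m, angles in rad, forces in N, time in s.
With the tool pointing down it reaches from about 0.35 to 0.9 m from the base axis. Payload 19.9 kg.
Tool frame: the origin (TCP) lies between the finger pads; the fingertips stand 19 mm ahead of it and the grasp point (between the pads) is the TCP; z points along the fingers, y is the direction in which the jaws open and shut (so a half turn about z gives the same grasp; the last joint's range is limited). The gripper opens to 94 mm and grips with 3 to 60 N. Pads are 16 mm wide; open, the fingers measure 119 mm over their backs; the gripper's body (75 mm by 177 mm) begins 78 mm behind the grasp point.
Start: joints at [1.244, 0.417, -0.01, 1.614, 0.005, 1.111, -0.053], TCP at [0.176, -0.6, 0.201] pointing down, gripper open.
Joint ranges: [-2.81, 2.81], [-0.39, 2.02], [-1.27, 1.25], [0.06, 2.57], [-1.19, 4.33], [0.19, 2], [-2.82, 2.82]. Speed limits (rad/s): [1.89, 1.89, 2.39, 2.39, 3.01, 3.01, 3.01].

INTERFACE

Orientations are given as a 3x3 rotation matrix whose columns are the frame's x, y, z axes.
In Python, from rig import robot gives the robot as it stands. Calls block until the motion is done:
- robot.move_ptp(position, orientation): joint-space move of the TCP to a pose.
- robot.move_linear(position, velocity=0.15, frame=None, threshold=None): straight line of the TCP; frame=None keeps the orientation; velocity is the mean speed in m/s. With threshold (N) it stops when the force on the tool has changed by that much, and returns True; else False.
- robot.goto_joints(angles): joint-space move.
- robot.gripper_to(opening): finger opening in m; the grip force is fixed at half the most; returns when the fingers have stopped.
- robot.pause(seconds).
- robot.ik(position, orientation): joint angles nearest the present ones, or None.
- robot.get_state(): the state.
- robot.grab_frame(name): name is "scene" or "top" or "wrist"; returns the picture (384x512x3 uint8, red, green, blue); there is no depth.
- robot.camera_info(name): a dict with "fx", "fy", "cx", "cy" (pixels), "rvec" (rotation vector, rad) and "tvec" (3), from world to camera coordinates, as OpenCV has them. Camera axes: x right, y down, z forward; pixel columns grow to the right and rows downward; lengths in m; the calibration is good to about 2 mm. A picture is of the moment at which its call begins: read the wrist's pose just before it. camera_info takes no time and is no camera call; for the wrist camera it gives the pose at the moment of the call.
A pose or a line that the arm cannot do raises robot.PlanningError and nothing moves.
- robot.sign_off(): hands the job in, once; it reports no verdict.
The state is a dict: "time": time; "qpos": joint angles; "joint_vel": joint speeds; "effort": joint torques, N m; "ee_pos": TCP position; "tool_rot": TCP orientation; "force": force on the tool from outside, world axes, zero at the start; "moment": the same for the moment, N m; "opening": finger opening in m.
Only numpy, scipy, OpenCV 4.12 (cv2) and the standard library are available. Lean on these libraries where they do the work, as an engineer would, in place of code of your own. Each camera call takes 0.05 s, during which the arm holds its last target.

## Working session

There is one attempt and no reset: what is moved stays moved. The work goes in short steps, each a Python script; the robot and the scene stay as the last script left them, time stands still between calls to the robot, and variables do not carry over. Pictures are saved under pics/ and viewed, and the job is handed in when it is done.

```bash
ls; mkdir -p pics
python3 - <<'E'
from rig import robot
import cv2
for n in ["scene","top","wrist"]:
    im=robot.grab_frame(n); cv2.imwrite(f"pics/{n}0.png",im[:,:,::-1]); 
    c=robot.camera_info(n); print(n,c)
print(robot.get_state())
E
```

```text
pics
scene {'fx': 410.0390277771852, 'fy': 410.0390277771852, 'cx': 260.11811166699334, 'cy': 196.53209974283968, 'rvec': array([ 2.10921107,  0.63954859, -0.33132966]), 'tvec': array([-0.49282357, -0.12918501,  1.59135258])}
top {'fx': 361.32252576934366, 'fy': 361.32252576934366, 'cx': 258.9763077014964, 'cy': 198.71870544733488, 'rvec': array([ 2.10102313, -2.15432517,  0.17760225]), 'tvec': array([-0.01821281,  0.59931842,  1.11009956])}
wrist {'fx': 344.96846197403613, 'fy': 344.96846197403613, 'cx': 254.39561931700987, 'cy': 189.90795647936736, 'rvec': array([-2.35852017,  1.76428759,  0.21155031]), 'tvec': array([-0.62348297, -0.02409118,  0.39008705])}
{'time': 0.15, 'qpos': array([ 1.24347537,  0.41779587, -0.01031019,  1.613976  ,  0.0047042 ,
        1.11073054, -0.05299332]), 'joint_vel': array([-1.52247809e-03, -2.50248837e-03,  1.15129066e-04, -2.88043566e-03,
        8.48538657e-04, -6.40927844e-04,  9.53547819e-05]), 'effort': array([-2.79834912e-04, -8.51535273e+01,  6.39155265e-01, -4.26140785e+01,
       -4.87168017e-02,  1.70583517e-02,  6.76569107e-05]), 'ee_pos': array([ 0.17613401, -0.59938428,  0.20041974]), 'tool_rot': array([[ 9.59424146e-01,  2.81966673e-01, -3.22646055e-04],
       [ 2.81966847e-01, -9.59423794e-01,  8.25381446e-04],
       [-7.68242416e-05, -8.82866379e-04, -9.99999607e-01]]), 'force': array([ 0.91561794, -0.76817905, -0.56954301]), 'moment': array([ 0.04361476,  0.0190991 , -0.03733389]), 'opening': 0.09434318587387336}
```

View pics/scene0.png

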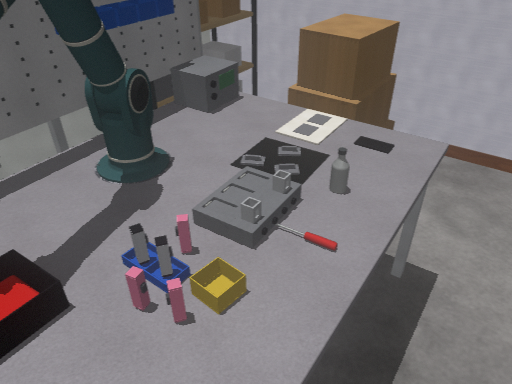

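View pics/top0.png

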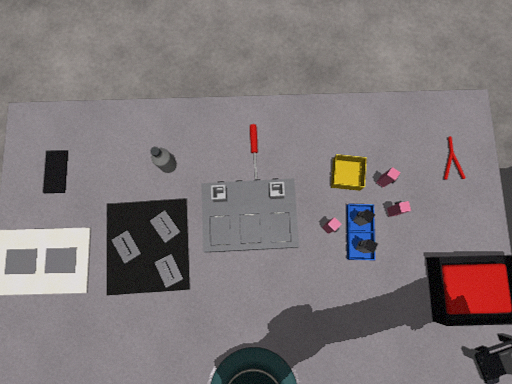

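View pics/wrist0.png

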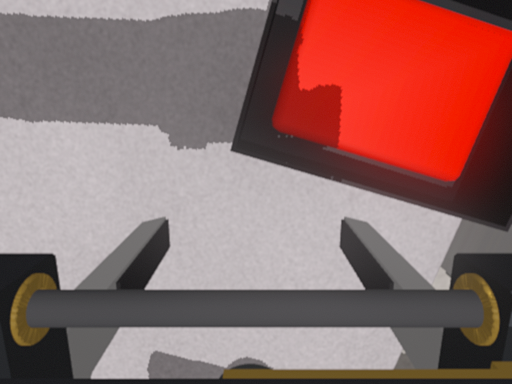

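```bash
cat > h.py <<'E'
from rig import robot
import numpy as np, cv2
def cam(n):
    c=robot.camera_info(n); R=cv2.Rodrigues(np.array(c['rvec']))[0]; t=np.array(c['tvec'])
    K=np.array([[c['fx'],0,c['cx']],[0,c['fy'],c['cy']],[0,0,1]]); return K,R,t
def ray(C,uv,z):
    K,R,t=C; uv=np.atleast_2d(uv).astype(float)
    d=(np.linalg.inv(K)@np.c_[uv,np.ones(len(uv))].T).T@R   # R^T d
    o=-R.T@t; s=(z-o[2])/d[:,2]; return o+s[:,None]*d
def proj(C,P):
    K,R,t=C; p=(R@np.atleast_2d(P).T).T+t; q=(K@p.T).T; return q[:,:2]/q[:,2:]
def Rd(yaw): # tool down, jaw (y) axis pointing at angle yaw in world
    c,s=np.cos(yaw),np.sin(yaw); y=np.array([c,s,0]); z=np.array([0,0,-1.]); return np.c_[np.cross(y,z),y,z]
def grab(n,name=None,box=None,scale=1):
    C=cam(n); im=robot.grab_frame(n)[:,:,::-1].copy()
    if name:
        o=im if box is None else im[box[1]:box[3],box[0]:box[2]]
        cv2.imwrite(f"pics/{name}.png",cv2.resize(o,None,fx=scale,fy=scale,interpolation=cv2.INTER_CUBIC))
    return C,im
def st():
    s=robot.get_state(); print('t%.1f'%s['time'],'p',np.round(s['ee_pos'],4),'f',np.round(s['force'],1),'open %.4f'%s['opening']); return s
E
python3 - <<'E'
from h import *
C=cam('top'); print('campos',-C[1].T@C[2], cam('scene')[1].T@-cam('scene')[2])
Cw=cam('wrist'); print('wrist cam pos',-Cw[1].T@Cw[2],'axis',Cw[1][2],'right',Cw[1][0])
for n,uv,z in [('unit',(250,215),.06),('sockA',(218,191),.115),('sockB',(277,189),.115),('postN',(362,217),.124),('postS',(366,245),.124),('c1',(165,226),.02),('c2',(126,247),.02),('c3',(168,270),.02),('flask',(160,157),.1),('bin',(349,172),.03),('pink',(333,225),.1),('p2',(390,177),.1),('p3',(400,208),.1)]:
    print(n,ray(C,uv,z)[0].round(3))
for n,b in [('a',(190,170,310,260)),('b',(310,140,430,270)),('c',(95,190,205,300))]:
    grab('top','top_'+n,b,5)
E
```

```text
campos [ 0.39832936 -0.03844824  1.19653281] [ 1.17329221 -0.87036808  0.81105591]
wrist cam pos [ 0.24144968 -0.57943138  0.38398   ] axis [-0.2254438  -0.06490844 -0.97209155] right [ 0.28223942 -0.95934298 -0.0013987 ]
unit [ 0.546 -0.004  0.06 ]
sockA [0.615 0.091 0.115]
sockB [ 0.616 -0.089  0.115]
postN [ 0.523 -0.339  0.124]
postS [ 0.44  -0.345  0.124]
c1 [0.522 0.276 0.02 ]
c2 [0.457 0.402 0.02 ]
c3 [0.38  0.264 0.02 ]
flask [0.732 0.275 0.1  ]
bin [ 0.685 -0.333  0.03 ]
pink [ 0.503 -0.256  0.1  ]
p2 [ 0.648 -0.442  0.1  ]
p3 [ 0.55  -0.464  0.1  ]
```

```bash
python3 -c "
import cv2;a=[cv2.imread(f'pics/top_{n}.png') for n in 'abc']
print([x.shape for x in a])
import cv2
im=cv2.imread('pics/scene0.png');cv2.imwrite('pics/sc_tray.png',cv2.resize(im[200:330,100:260],None,fx=5,fy=5,interpolation=2)[:600,:800])"
```

```text
[(450, 600, 3), (650, 600, 3), (550, 550, 3)]
```

View pics/top_b.png

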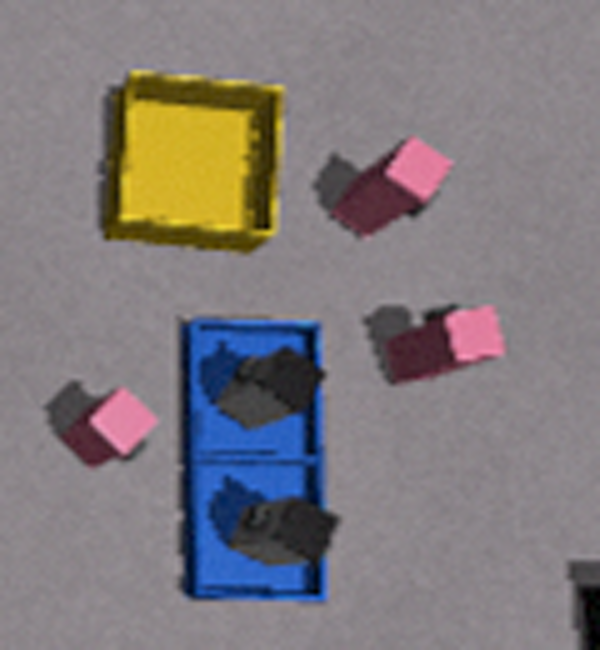

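View pics/sc_tray.png

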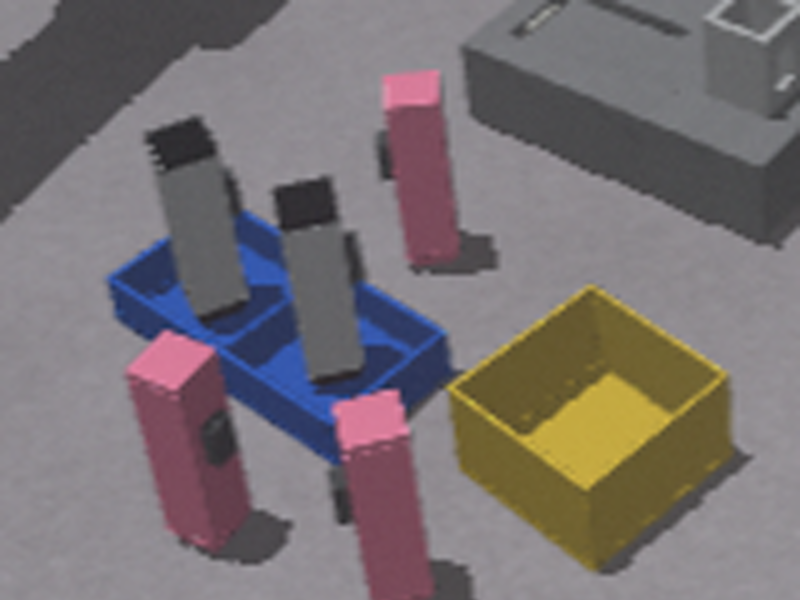

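View pics/top_a.png

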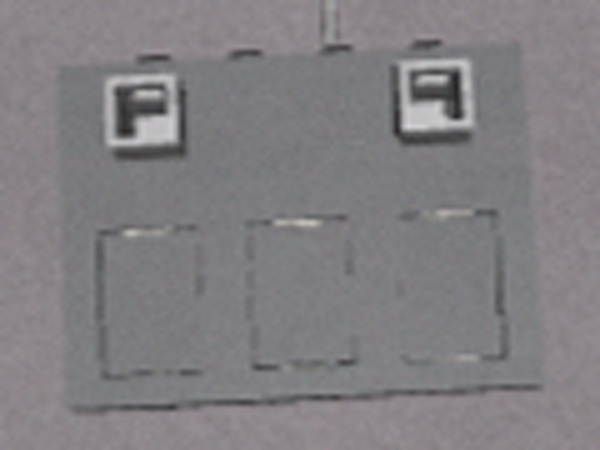

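Run:
```python
from h import *
robot.move_ptp([0.46,-0.34,0.32],Rd(-np.pi/2)); st()
C,im=grab('wrist','w1',scale=1.5)
print(proj(C,[[.523,-.339,.124],[.44,-.345,.124]]))
```

```text
t1.8 p [ 0.4593 -0.3409  0.3196] f [-0.2  0.3 -1. ] open 0.0943
[[253.60599057 110.63865775]
 [259.0328892  186.1312456 ]]
```

View pics/w1.png

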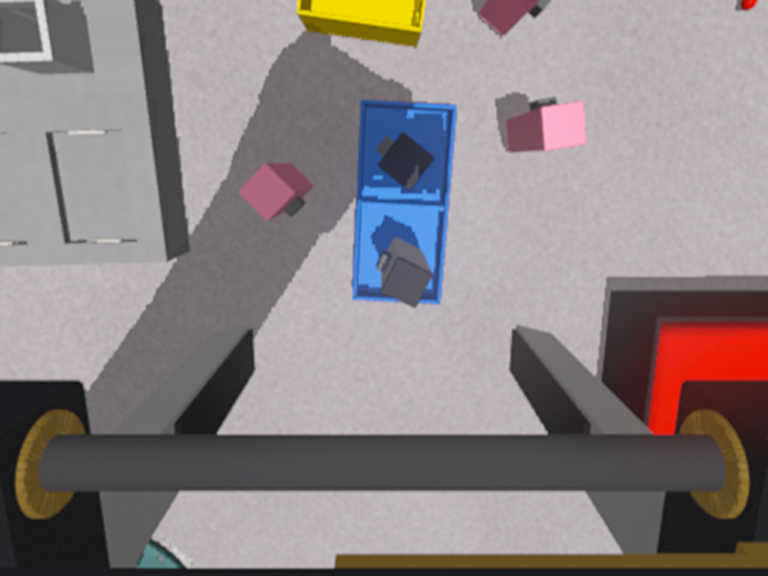

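Run:
```python
from h import *
grab('wrist','w1c',(225,60,325,210),4)
```

```text
(no output)
```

View pics/w1c.png

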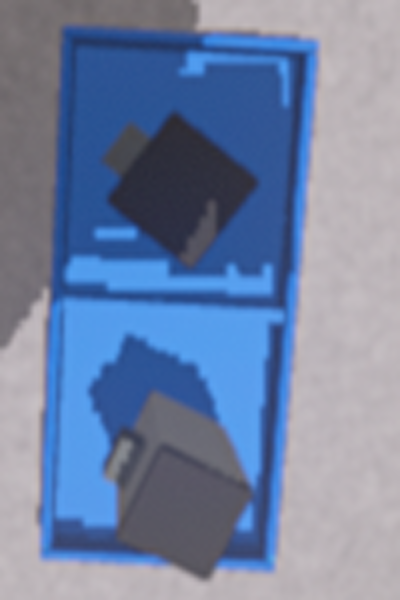

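Run:
```python
from h import *
C=cam('wrist')
for n,c in [('N',[(176,112),(258,182),(190,266),(107,199)]),('S',[(162,445),(251,489),(208,580),(118,535)])]:
    uv=np.array(c)/4-.375+[225,60]; P=ray(C,uv,.124)[:,:2]
    L=np.linalg.norm(P-np.roll(P,-1,0),axis=1); ctr=P.mean(0)
    nv=(P[0]+P[3]-P[1]-P[2])/2; nv2=(P[1]-P[0]+P[2]-P[3]); 
    # normal along from face12 to face 0-3
    e=(P[0]-P[3]+P[1]-P[2]); a1=np.arctan2(nv[1],nv[0]); a2=np.arctan2(e[1],e[0])
    print(n,ctr.round(4),(L*1000).round(1),'yaw',np.degrees([a1,a2+np.pi/2,a2-np.pi/2]).round(1))
```

```text
N [ 0.5266 -0.3568] [28.4 28.4 28.5 28.9] yaw [  51.3   50.8 -129.2]
S [ 0.4381 -0.3583] [28.1 29.1 28.9 28.7] yaw [  63.    65.4 -114.6]
```

Run:
```python
from h import *
robot.move_linear([0.54,0.0,0.32],velocity=.25); st()
C,im=grab('wrist','u1',(0,0,512,290),1.5)
g=cv2.cvtColor(im,cv2.COLOR_BGR2HSV)
cv2.imwrite('pics/u1a.png',cv2.resize(im[40:130,110:270],None,fx=5,fy=5,interpolation=2))
cv2.imwrite('pics/u1b.png',cv2.resize(im[40:130,260:420],None,fx=5,fy=5,interpolation=2))
```

```text
t3.4 p [ 0.5399 -0.0011  0.32  ] f [ 0.3 -0.4  0.1] open 0.0938
```

View pics/u1.png

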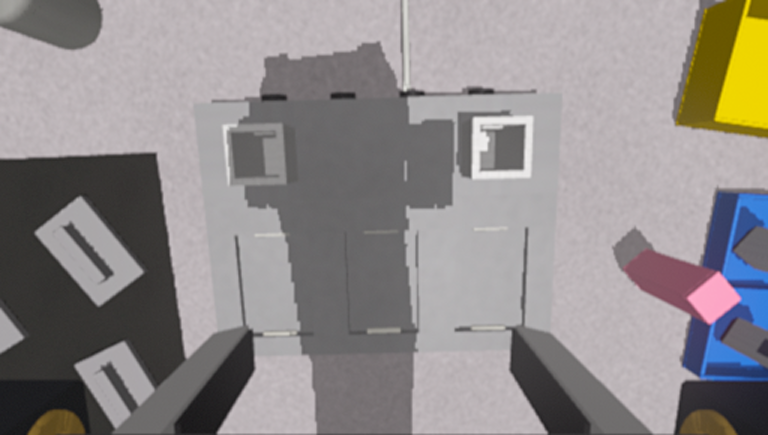

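Run:
```python
import cv2,numpy as np
a=cv2.imread('pics/u1a.png')[100:450];b=cv2.imread('pics/u1b.png')[100:400]
cv2.imwrite('pics/ua.png',a[:,100:500]);cv2.imwrite('pics/ub.png',b[:,200:600])
print(a.shape)
```

```text
(350, 800, 3)
```

View pics/ua.png

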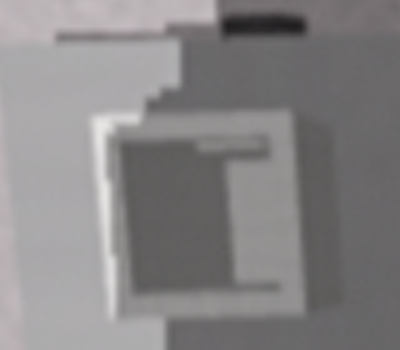

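View pics/ub.png

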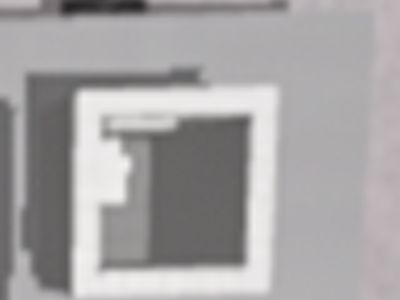

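Run:
```python
from h import *
C=cam('wrist'); M=[]
for n,off,c in [('A',(100,100,110,40),[(93,114),(296,112),(306,315),(111,318)]),('Ain',(100,100,110,40),[(120,140),(268,135),(281,290),(132,292)]),('B',(200,100,260,40),[(75,88),(280,85),(270,295),(72,295)]),('Bin',(200,100,260,40),[(100,115),(250,113),(245,267),(98,270)])]:
    uv=(np.array(c)+off[:2])/5-.4+off[2:]; P=ray(C,uv,.115)[:,:2]
    print(n,P.mean(0).round(4),(np.linalg.norm(P-np.roll(P,-1,0),axis=1)*1000).round(1))
    M.append(P.mean(0))
A=(M[0]+M[1])/2;B=(M[2]+M[3])/2; d=A-B
print(np.linalg.norm(d),'yaw',np.degrees(np.arctan2(d[1],d[0]))-90,A,B)
# deck edges
for nm,uv in [('TL',(195/1.5,103/1.5)),('TR',(561/1.5,93/1.5)),('BR',(549/1.5,350/1.5)),('BL',(218/1.5,354/1.5))]: print(nm,ray(C,uv,.06)[0].round(4))
# IK check
for yaw in (51,-129): print(yaw,robot.ik([.527,-.357,.25],Rd(np.radians(yaw))))
for yaw in (0,180): print(yaw,robot.ik([A[0],A[1],.25],Rd(np.radians(yaw))),robot.ik([B[0],B[1],.25],Rd(np.radians(yaw))))
```

```text
A [0.612  0.0922] [43.8 43.  43.2 43.2]
Ain [0.6123 0.0925] [32.1 32.8 32.9 32.2]
B [ 0.6169 -0.0872] [44.  44.2 43.7 43.6]
Bin [ 0.6169 -0.087 ] [32.3 32.4 32.3 32.6]
0.179525036682775 yaw 1.5122381627054722 [0.61216036 0.09232561] [ 0.61689811 -0.0871369 ]
TL [0.6531 0.1515 0.06  ]
TR [ 0.6604 -0.1454  0.06  ]
BR [ 0.4397 -0.1522  0.06  ]
BL [0.4362 0.1492 0.06  ]
51 [ 0.88023147  0.43560688 -0.45931369  1.51296733  0.19913485  1.23957757
  1.28328807]
-129 [ 0.60982863  0.40147699 -0.0850662   1.52329765  0.03538425  1.21832233
 -1.73219694]
0 [ 0.24745455  0.42745318 -0.60538     1.55578717  0.25232223  1.23747249
 -0.39874048] [ 0.47053808  0.4181415  -0.51339323  1.54768524  0.21307231  1.23184121
 -0.07704711]
180 [ 0.53828493  0.58434989 -1.0844393   1.54652061  0.52597489  1.3309765
  2.5370291 ] [-0.42731171  0.44801069  0.71564905  1.58033158 -0.30646712  1.22868039
 -2.79848215]
```

```bash
cat >> h.py <<'E'
def pick_post(ctr,yawdeg):
    y=np.radians(yawdeg); u=np.array([np.cos(y),np.sin(y)])
    p=np.array(ctr)+.004*u
    robot.gripper_to(.054)
    robot.move_ptp([*p,.26],Rd(y)); st()
    robot.move_linear([*p,.16],velocity=.25)
    hit=robot.move_linear([*p,.0925],velocity=.08,threshold=6); print('hit',hit); st()
    if hit: return
    robot.gripper_to(.029); st(); grab('wrist','grip%d'%int(robot.get_state()['time']),scale=1.2)
E
python3 - <<'E'
from h import *
pick_post((.5266,-.3568),51)
E
ls pics | grep grip
```

```text
t6.9 p [ 0.5293 -0.3534  0.2601] f [-0.2  0.1 -0.4] open 0.0539
hit False
t8.4 p [ 0.5294 -0.3538  0.093 ] f [ 0.4 -0.3 -0. ] open 0.0543
t8.9 p [ 0.5291 -0.3539  0.0927] f [-1.4 -1.2  1.2] open 0.0304
grip8.png
```

View pics/grip8.png

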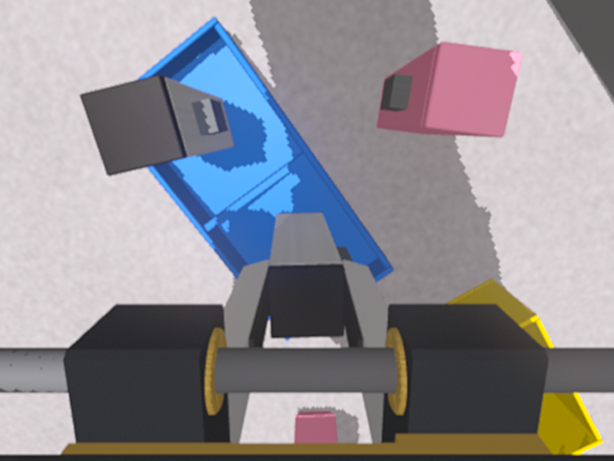

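Run:
```python
from h import *
C=cam('wrist'); s=st(); R=s['tool_rot'];p=s['ee_pos']
for c in [(15,15,-31.5),(15,-15,-31.5),(15,0,-31.5)]: print((proj(C,p+R@(np.array(c)/1000))*1.2).round(1))
robot.move_linear([p[0],p[1],.26],velocity=.2); s=st()
grab('wrist','lift1',scale=1.2)
```

```text
t9.0 p [ 0.5291 -0.3539  0.0927] f [-1.1 -1.2  2.9] open 0.0302
[[341.  268.6]]
[[263.4 268.6]]
[[302.2 268.6]]
t10.0 p [ 0.5286 -0.3536  0.2586] f [ 0.  -0.1 -3.1] open 0.0302
```

View pics/lift1.png

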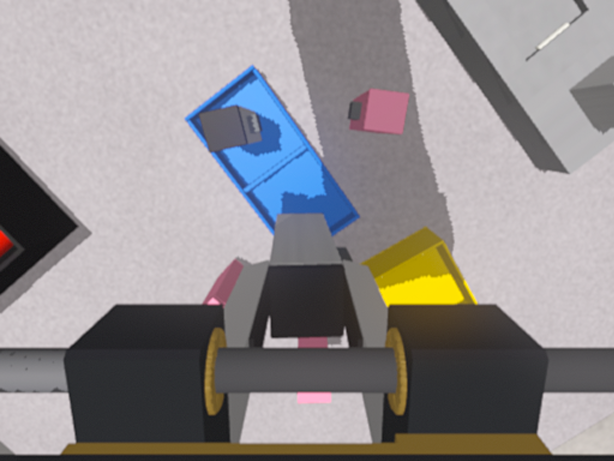

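Run:
```python
from h import *
y=np.radians(1.3)
robot.move_linear([.5286,-.3536,.32],velocity=.2)
robot.move_linear([.615,-.162,.32],velocity=.2,frame=Rd(y)); st()
C,im=grab('wrist','v1',scale=1.2)
cv2.imwrite('pics/v1c.png',cv2.resize(im[50:170,180:340],None,fx=5,fy=5,interpolation=2))
```

```text
t11.7 p [ 0.6145 -0.1628  0.3193] f [-0.3  0.1 -2.2] open 0.0302
```

View pics/v1c.png

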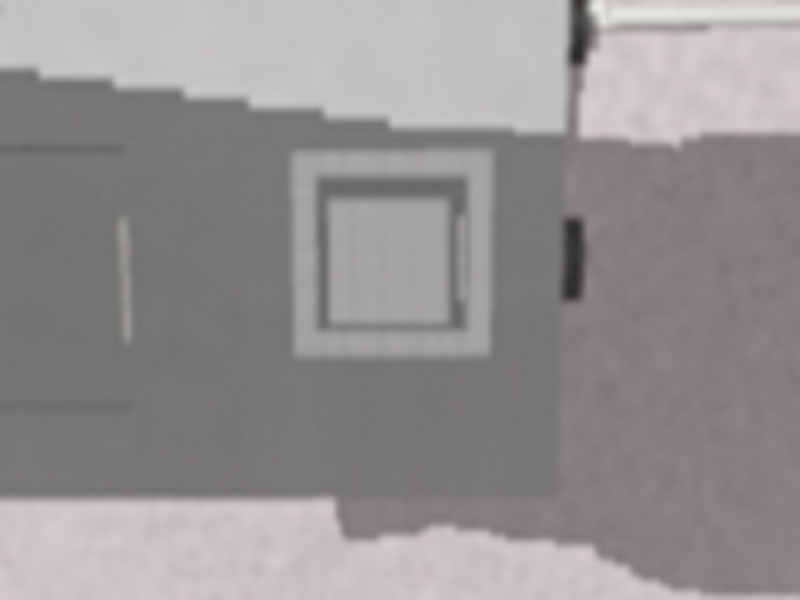

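Run:
```python
from h import *
C=cam('wrist')
f=lambda c:ray(C,np.array(c)/5-.4+[180,50],.115)[:,:2]
for c in ([(292,150),(495,150),(491,356),(294,356)],[(318,178),(467,178),(466,329),(319,329)]):
    P=f(c);m=P.mean(0); print(m.round(4),(np.linalg.norm(P-np.roll(P,-1,0),axis=1)*1000).round(1))
e=P[0]+P[1]-P[2]-P[3]; print(np.degrees(np.arctan2(e[1],e[0]))-90)
# bias: m0=(X+bx, Y-by), m1=(X+by, Y+bx)   (yaw~0)
m0=np.array([.6169,-.0871])
A=np.array([[1,0,1,0],[0,1,0,-1],[1,0,0,1],[0,1,1,0]]); print(np.linalg.solve(A,np.r_[m0,m]).round(4))
```

```text
[ 0.6171 -0.0875] [43.6 43.4 43.5 43.4]
[ 0.617  -0.0874] [32.1 31.8 32.3 31.8]
1.4444558996837316
[ 6.171e-01 -8.720e-02 -2.000e-04 -1.000e-04]
```

Run:
```python
from h import *
im=cv2.imread('pics/v1.png'); 
im=np.clip(im[200:360,200:420].astype(float)*1.8,0,255).astype(np.uint8)
cv2.imwrite('pics/v1d.png',cv2.resize(im,None,fx=3.5,fy=3.5,interpolation=2))
```

```text
(no output)
```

View pics/v1d.png

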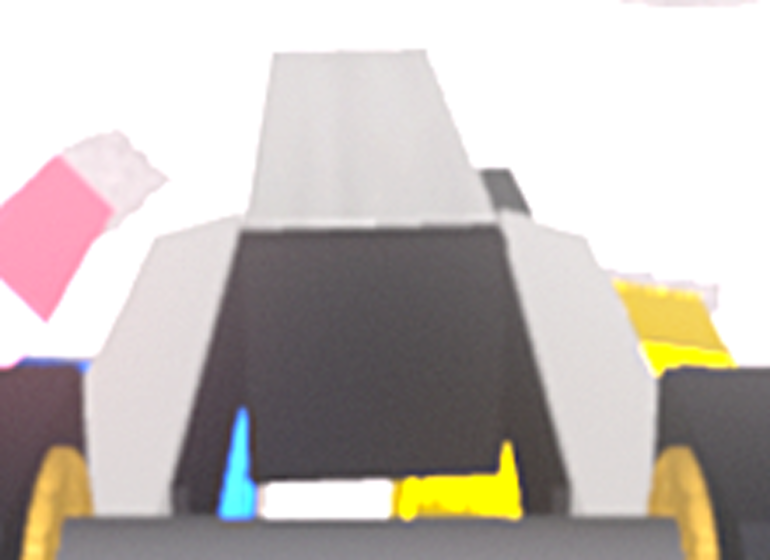

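Run:
```python
from h import *
C=cam('wrist'); s=st(); R=s['tool_rot'];p=s['ee_pos']
def q(*c): return (((proj(C,p+R@(np.array(c)/1000))[0])*1.2-[200,200])*3.5).round()
for nm,c in dict(topL=(15,-15,-31.5),topR=(15,15,-31.5),botL=(15,-15,78.5),botR=(15,15,78.5),b0=(7,15,25.5),b8=(7,23,25.5),b8in=(-7,23,25.5),b8top=(7,23,1.5),tipR=(8,15,19),tipRo=(8,27,19),tipL=(8,-15,19),tipLo=(8,-27,19)).items(): print(nm,q(*c))
```

```text
t11.7 p [ 0.6146 -0.163   0.3195] f [-0.7 -0.6 -2.5] open 0.0304
topL [228. 246.]
topR [499. 247.]
botL [285.  48.]
botR [448.  48.]
b0 [465. 171.]
b8 [518. 171.]
b8in [516. 259.]
b8top [536. 221.]
tipR [468. 177.]
tipRo [550. 177.]
tipL [262. 176.]
tipLo [180. 176.]
```

Run:
```python
from h import *
C=cam('wrist'); s=robot.get_state(); R=s['tool_rot'];p=s['ee_pos']
for c in [(8,-47,19),(8,-47,0),(-8,-47,19),(8,-60,19),(8,47,19),(8,47,0)]: print(c,(proj(C,p+R@(np.array(c)/1000))[0]*1.5).round())
im=cv2.imread('pics/w1.png')[300:480,80:640]
cv2.imwrite('pics/w1f.png',cv2.resize(np.clip(im*1.0,0,255).astype(np.uint8),None,fx=1.4,fy=1.4))
im=cv2.imread('pics/v1.png'); 
im=np.clip(im[200:360,200:420].astype(float)*1.1,0,255).astype(np.uint8)
cv2.imwrite('pics/v1e.png',cv2.resize(im,None,fx=3.5,fy=3.5,interpolation=2))
```

```text
(8, -47, 19) [265. 313.]
(8, -47, 0) [254. 328.]
(-8, -47, 19) [267. 350.]
(8, -60, 19) [233. 313.]
(8, 47, 19) [496. 313.]
(8, 47, 0) [507. 328.]
```

View pics/w1f.png

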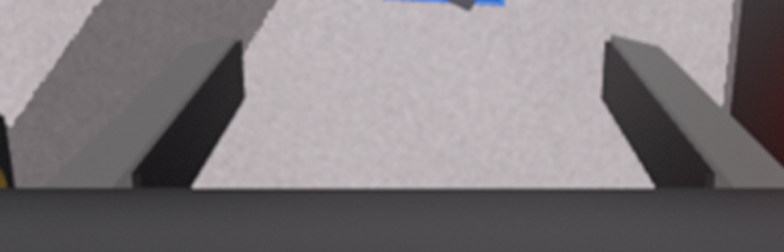

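View pics/v1e.png

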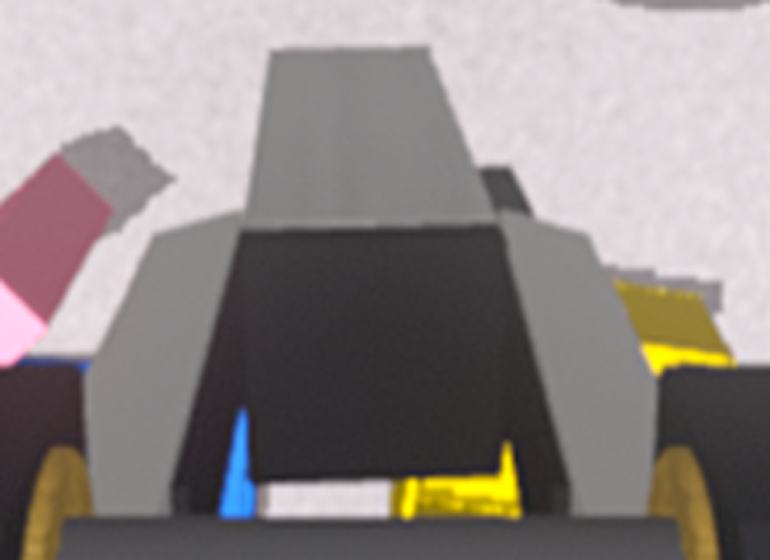

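Run:
```python
from h import *
robot.move_linear([.619,-.0872,.25],velocity=.15); st()
robot.move_linear([.619,-.0872,.215],velocity=.1); 
s=robot.get_state()
h=robot.move_linear([.619,-.0872,.160],velocity=.05,threshold=10); print(h); st()
```

```text
t12.6 p [ 0.6193 -0.0881  0.2506] f [ 0.8  0.1 -2.4] open 0.0305
False
t14.3 p [ 0.6192 -0.0872  0.1603] f [-0.3 -0.6 -2.3] open 0.0304
```

Run:
```python
from h import *
h=robot.move_linear([.618,-.0872,.136],velocity=.03,threshold=8); print(h); st()
```

```text
True
t15.0 p [ 0.618  -0.0871  0.1396] f [-2.7 -0.1  8.5] open 0.0298
```

Run:
```python
from h import *
robot.gripper_to(.046); st()
robot.move_linear([.6205,-.0872,.150],velocity=.1); st()
h=robot.move_linear([.6205,-.0872,.105],velocity=.03,threshold=6); print(h); st()
grab('wrist','rg1',scale=1.2)
```

```text
t15.5 p [ 0.6176 -0.0872  0.1389] f [ 0.1 -0.2 -1.4] open 0.0459
t15.7 p [ 0.621  -0.0872  0.1505] f [-1.  -0.1 -0.6] open 0.0459
True
t16.9 p [ 0.6205 -0.0872  0.1106] f [-2.8  0.4  9.6] open 0.0461
```

View pics/rg1.png

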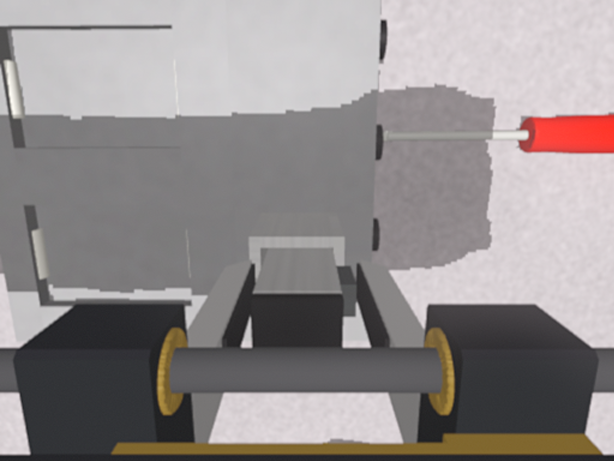

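Run:
```python
from h import *
for z in (.111,.112,.113,.114,.116,.118):
    robot.move_linear([.6205,-.0872,z],velocity=.02); robot.pause(.1); st()
```

```text
t17.3 p [ 0.6204 -0.0872  0.1108] f [ 0.4 -0.4 -0.2] open 0.0460
t17.7 p [ 0.6205 -0.0872  0.112 ] f [-0.6  0.5 -0.7] open 0.0461
t18.0 p [ 0.6205 -0.0872  0.113 ] f [-0.1 -0.1 -0.8] open 0.0458
t18.4 p [ 0.6205 -0.0872  0.114 ] f [-0.1  0.2  0.6] open 0.0461
t18.7 p [ 0.6205 -0.0872  0.1161] f [0.3 0.9 0. ] open 0.0463
t19.1 p [ 0.6205 -0.0872  0.118 ] f [-0.3 -0.1  0.3] open 0.0462
```

Run:
```python
from h import *
s=robot.get_state();R=s['tool_rot'];p0=s['ee_pos']; C=cam('wrist'); 
# shift to pose at contact: z lower by
dz=p0[2]-.1106
P=lambda w:(proj(C,np.array(w)+[0,0,dz])[0]*1.2).round()
print('rim',P((.5955,-.0657,.115)),P((.6385,-.0657,.115)))
p=np.array([.6205,-.0872,.1106])
for z in (19,10,0,-4): print(z,P(p+R@np.array([.008,-.023,z/1000])),P(p+R@np.array([.008,.023,z/1000])))
```

```text
rim [249. 235.] [345. 237.]
19 [259. 250.] [349. 250.]
10 [257. 256.] [351. 256.]
0 [255. 262.] [354. 262.]
-4 [254. 265.] [355. 265.]
```

Run:
```python
from h import *
robot.gripper_to(.056)
robot.move_linear([.617,-.0872,.1135],velocity=.05); st()
robot.gripper_to(.029); robot.pause(.2); st()
h=robot.move_linear([.617,-.0872,.1080],velocity=.02,threshold=20); print(h); st()
grab('wrist','rg2',scale=1.2)
```

```text
t19.7 p [ 0.6166 -0.0872  0.1132] f [-0.1  0.5  0.5] open 0.0560
t20.5 p [ 0.6169 -0.0872  0.1134] f [-0.  -0.  -2.7] open 0.0299
True
t20.8 p [ 0.6173 -0.0872  0.1106] f [-4.4 -0.3 11.6] open 0.0296
```

View pics/rg2.png

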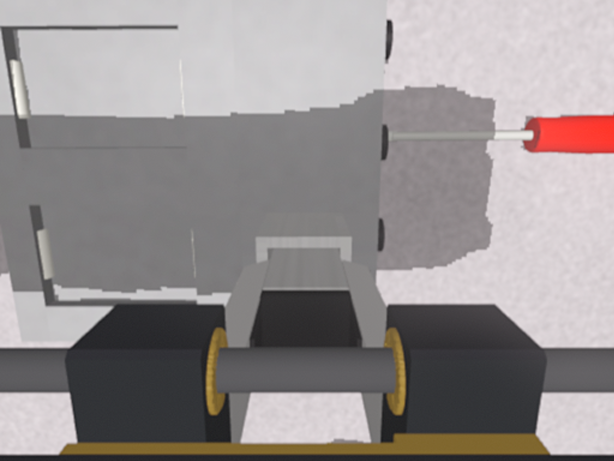

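```bash
cat >> h.py <<'E'
def press_post(xy,R=None):
    robot.gripper_to(.056)
    z=robot.get_state()['ee_pos'][2]
    robot.move_linear([*xy,.20],velocity=.15); grab('wrist','rel%d'%int(robot.get_state()['time']),scale=1.2)
    robot.gripper_to(0.0)
    h=robot.move_linear([*xy,.150],velocity=.04,threshold=4); print('touch',h); st()
    h=robot.move_linear([*xy,.122],velocity=.03,threshold=45); print('push',h); st()
    z=robot.get_state()['ee_pos'][2]; robot.pause(.2); st()
E
python3 - <<'E'
from h import *
press_post((.617,-.0872))
E
ls pics|grep rel
```

```text
touch True
t24.1 p [ 0.6164 -0.0872  0.1604] f [-0.3  0.3  0.3] open 0.0005
push True
t25.2 p [ 0.6176 -0.0873  0.1258] f [-3.6  1.4 12.8] open 0.0003
t25.4 p [ 0.6176 -0.0873  0.1258] f [-4.9  0.2 12.7] open 0.0002
rel22.png
```

Run:
```python
from h import *
robot.move_linear([.617,-.0872,.26],velocity=.25)
robot.move_linear([.50,-.25,.32],velocity=.3); 
robot.move_ptp([.42,-.34,.30],Rd(-np.pi/2)); st()
grab('wrist','s1',(200,60,360,210),5)
grab('scene','sc1',(190,160,310,245),6)
```

```text
t28.2 p [ 0.4207 -0.3392  0.2998] f [ 0.1 -0.2 -0.4] open 0.0008
```

View pics/s1.png

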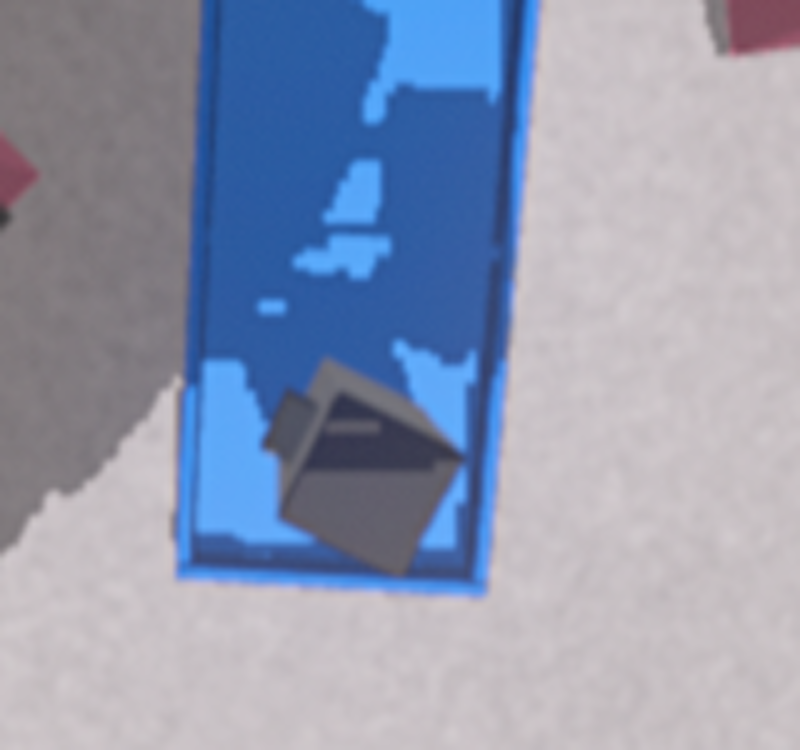

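View pics/sc1.png

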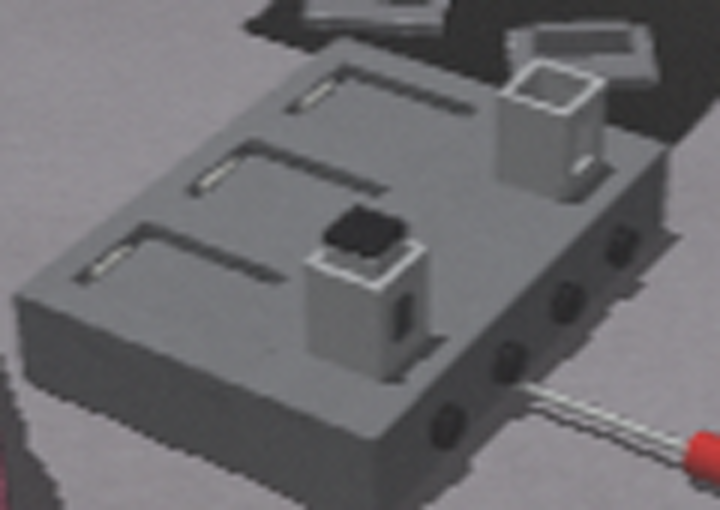

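```bash
sed -i 's/\.0925\],velocity=.08/.0687],velocity=.08/' h.py
python3 - <<'E'
from h import *
C=cam('wrist')
uv=np.array([(342,392),(462,460),(403,575),(282,518)])/5-.4+[200,60]; P=ray(C,uv,.124)[:,:2]
nv=(P[0]+P[3]-P[1]-P[2]); e=(P[0]-P[3]+P[1]-P[2]); c=P.mean(0)
yw=np.degrees([np.arctan2(nv[1],nv[0]),np.arctan2(e[1],e[0])+np.pi/2]); print(c.round(4),(np.linalg.norm(P-np.roll(P,-1,0),axis=1)*1000).round(1),yw)
assert np.linalg.norm(c-[.4381,-.3583])<.006
robot.move_linear([*c,.30],velocity=.2)
pick_post(c,float(yw.mean())%180)
E
ls pics|grep grip
```

```text
[ 0.4373 -0.3588] [28.9 27.2 28.4 29.1] [62.80642239 64.59381179]
t31.8 p [ 0.4391 -0.3552  0.26  ] f [ 0.6 -0.2  0.1] open 0.0537
hit False
t33.7 p [ 0.4393 -0.3554  0.0692] f [-0.2  1.  -0.6] open 0.0542
t34.2 p [ 0.4391 -0.3559  0.069 ] f [-2.2 -4.6  5.3] open 0.0299
grip34.png
grip8.png
```

Run:
```python
from h import *
s=robot.get_state();p=s['ee_pos']
robot.move_linear([p[0],p[1],.25],velocity=.2)
C,im=grab('wrist'); 
im=np.clip(im[160:300,160:350].astype(float)*1.2,0,255).astype(np.uint8)
cv2.imwrite('pics/g2.png',cv2.resize(im,None,fx=4,fy=4,interpolation=2))
s=st();R=s['tool_rot'];p=s['ee_pos']
def q(*c): return (((proj(C,p+R@(np.array(c)/1000))[0])-[160,160])*4).round()
for nm,c in dict(topL=(15,-15,-55),topR=(15,15,-55),botL=(15,-15,55),botR=(15,15,55),b8=(7,23,2)).items(): print(nm,q(*c))
```

```text
t35.4 p [ 0.4386 -0.3554  0.2486] f [-0.  -0.2 -3.1] open 0.0298
topL [214. 330.]
topR [515. 330.]
botL [286.  93.]
botR [455.  93.]
b8 [532. 229.]
```

View pics/g2.png

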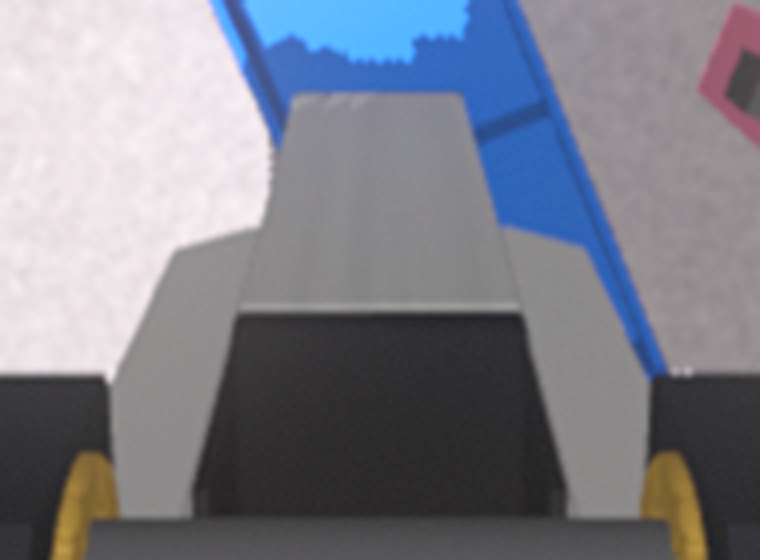

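Run:
```python
from h import *
y=np.radians(1.4); A=[.6123,.0924]
robot.move_linear([.44,-.30,.26],velocity=.25)
robot.move_linear([.56,.0,.26],velocity=.25,frame=Rd(y))
robot.move_linear([*A,.24],velocity=.2); st()
h=robot.move_linear([*A,.14],velocity=.06,threshold=12); print(h); st()
if not h:
    h=robot.move_linear([*A,.1075],velocity=.03,threshold=20); print(h); st()
```

```text
t38.0 p [0.6121 0.0912 0.24  ] f [ 0.6 -0.9 -2.9] open 0.0298
False
t39.9 p [0.6125 0.0925 0.1403] f [-0.1  0.  -2. ] open 0.0295
True
t40.8 p [0.6122 0.0924 0.1106] f [-1.8 -1.8  9.7] open 0.0295
```

Run:
```python
from h import *
press_post((.6123,.0924))
robot.move_linear([.6123,.0924,.26],velocity=.25)
robot.move_linear([.45,.20,.36],velocity=.3)
robot.move_ptp([.42,.29,.36],Rd(-np.pi/2)); st()
grab('scene','sc2',(190,140,340,245),5)
grab('wrist','m1',(0,0,512,300),1.5)
```

```text
touch True
t44.1 p [0.6118 0.0923 0.1567] f [-0.1  0.6  0.1] open 0.0003
push True
t45.1 p [0.6133 0.0928 0.1258] f [-3.3 -1.1 13.4] open 0.0004
t45.3 p [0.6133 0.0927 0.1258] f [-4.6 -0.8 12.9] open 0.0003
t48.5 p [0.4203 0.2897 0.3597] f [-0.4  0.3  0.1] open 0.0003
```

View pics/sc2.png

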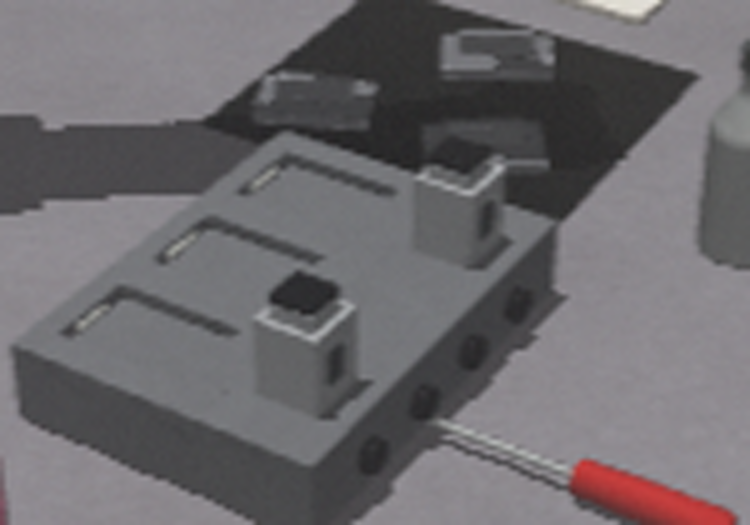

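View pics/m1.png

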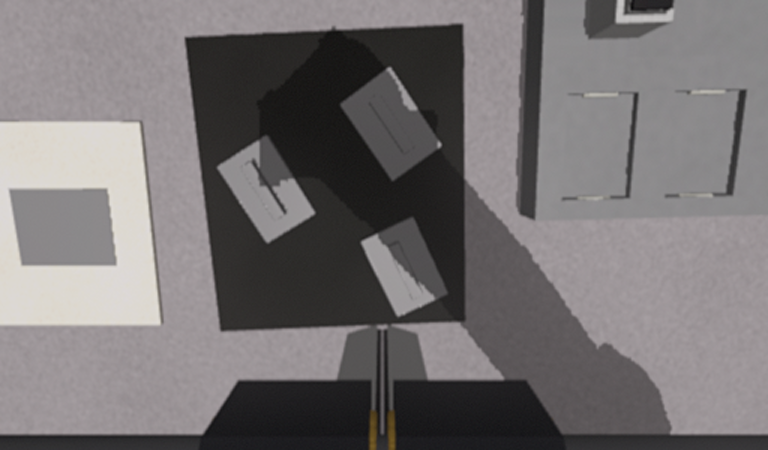

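```bash
cat >> h.py <<'E'
def covers(C,im,zt=.012,near=None):
    g=cv2.cvtColor(im,cv2.COLOR_BGR2HSV)[:,:,2]; h,w=g.shape
    m=((g>58)).astype(np.uint8); m=cv2.morphologyEx(m,cv2.MORPH_OPEN,np.ones((3,3)))
    m=cv2.morphologyEx(m,cv2.MORPH_CLOSE,np.ones((5,5)))
    cs,_=cv2.findContours(m,cv2.RETR_CCOMP,cv2.CHAIN_APPROX_NONE); out=[]
    for c in cs:
        if cv2.contourArea(c)<600: continue
        P=ray(C,c[:,0,:],zt)[:,:2].astype(np.float32)
        (cx,cy),(a,b),ang=cv2.minAreaRect(P*1000)
        L,S=max(a,b),min(a,b)
        if not(80<L<105 and 52<S<75): continue
        bx=cv2.boxPoints(((cx,cy),(a,b),ang)); e=[bx[1]-bx[0],bx[2]-bx[1]]; e=max(e,key=np.linalg.norm)
        out.append((cx/1000,cy/1000,float(np.degrees(np.arctan2(e[1],e[0]))%180),L,S))
    return out
E
python3 - <<'E'
from h import *
C,im=grab('wrist')
for o in covers(C,im): print(np.round(o,4))
E
```

```text
[ 0.4585  0.4078 30.9227 92.6418 62.6765]
[ 0.5224  0.2817 35.2299 91.8183 60.967 ]
```

```bash
cat >> h.py <<'E'
def look(c,th,name,z=.20,back=.045):
    y=np.radians(th-90); tx=np.array([-np.sin(y),np.cos(y)])
    p=np.array(c[:2])-back*tx
    robot.move_ptp([*p,z],Rd(y)); robot.pause(.15)
    return grab('wrist',name,(0,0,512,300),1.5)
E
python3 - <<'E'
from h import *
C,im=look((.5224,.2817),35.2,'c1')
for o in covers(C,im): print(np.round(o,4))
st()
E
```

```text
t49.6 p [0.4859 0.2564 0.2014] f [-1.  -0.1 -0.5] open 0.0006
```

View pics/c1.png

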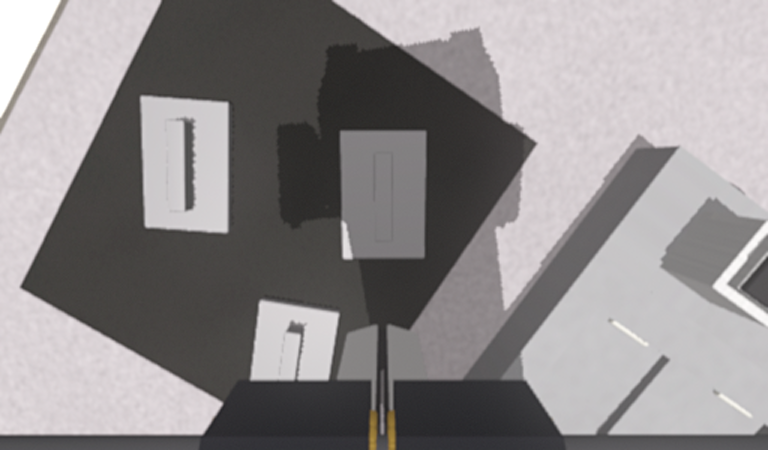

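```bash
sed -i 's/(g>58)/(g>95)/' h.py
python3 - <<'E'
from h import *
C,im=grab('wrist')
g=im.max(2); print(g[127,200],g[130,270],g[100,255])
for o in covers(C,im): print(np.round(o,4))
print(proj(C,[.5224,.2817,.012])*1.5)
# rib top ends: at z=.03
print(ray(C,np.array([(374,152),(392,152),(392,241),(375,241)])/1.5,.03).round(4))
E
```

```text
44 128 129
[  0.3997   0.2575 117.5767  98.9122  66.3887]
[ 0.5217  0.2821 34.8799 89.9317 60.3181]
[ 0.4589  0.4077 31.0034 91.9323 61.2875]
[[383.13228012 195.57377258]]
[[0.5432 0.3039 0.03  ]
 [0.5501 0.2941 0.03  ]
 [0.5015 0.2595 0.03  ]
 [0.4947 0.2691 0.03  ]]
```

```bash
cat >> h.py <<'E'
def pick_cover(c,th):
    y=np.radians(th-90)
    robot.gripper_to(.034)
    robot.move_linear([c[0],c[1],.10],velocity=.2,frame=Rd(y))
    h=robot.move_linear([c[0],c[1],.0095],velocity=.06,threshold=5); print('hit',h); st()
    robot.gripper_to(.010); s=st()
    robot.move_linear([c[0],c[1],.15],velocity=.15); st()
E
python3 - <<'E'
from h import *
pick_cover((.5218,.2821),34.9)
grab('wrist','pc1',scale=1.2)
E
```

```text
hit False
t52.8 p [0.522  0.2822 0.0098] f [-0.7  0.4  0.3] open 0.0343
t53.2 p [0.5219 0.2821 0.0096] f [ 0.1 -1.3  2.1] open 0.0119
t54.3 p [0.5214 0.2818 0.1491] f [-0.3 -0.4 -0.6] open 0.0117
```

View pics/pc1.png

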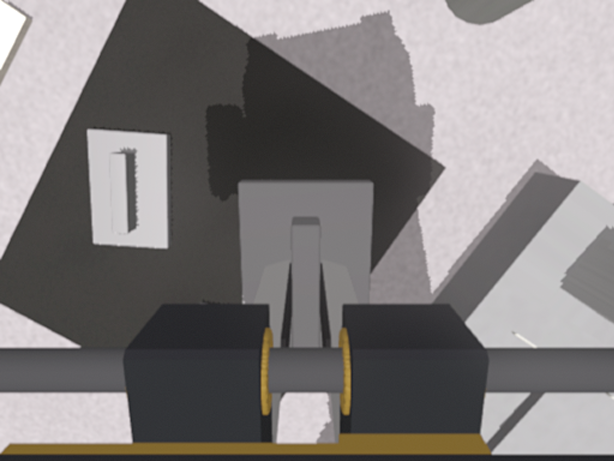

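Run:
```python
from h import *
C=cam('wrist'); s=robot.get_state();R=s['tool_rot'];p=s['ee_pos']
q=lambda *c:(proj(C,p+R@(np.array(c)/1000))[0]*1.2).round(1)
print('far edge pred',q(45,-30,-2.4),q(45,30,-2.4),'rib',q(30,-6,-20.4),q(30,6,-20.4))
y=np.radians(1.4-90)
robot.move_linear([.48,.25,.25],velocity=.25)
robot.move_linear([.44,.05,.25],velocity=.25,frame=Rd(y)); robot.pause(.2); st()
C,im=grab('wrist','pk',(0,0,512,300),1.5)
cv2.imwrite('pics/pkc.png',cv2.resize(im[70:200,110:310],None,fx=4,fy=4,interpolation=2))
```

```text
far edge pred [238.5 183.2] [375.2 183.3] rib [292.1 226. ] [321.7 226. ]
t56.1 p [0.4401 0.0511 0.2498] f [ 0.1  0.8 -1.6] open 0.0117
```

View pics/pk.png

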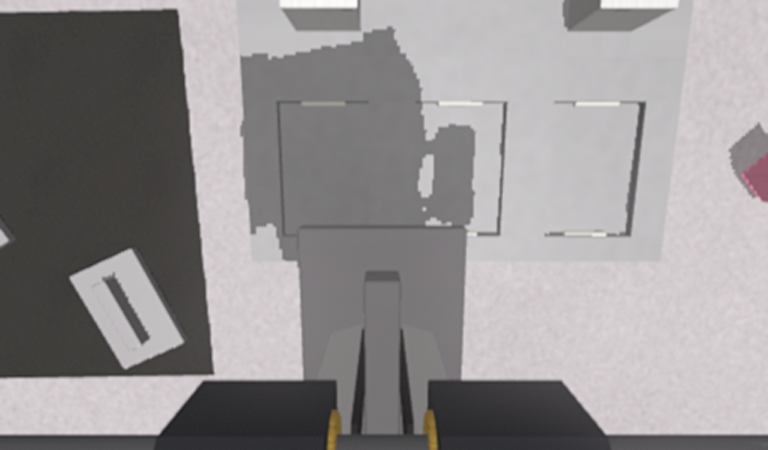

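Run:
```python
from h import *
robot.move_linear([.385,.05,.26],velocity=.25); robot.pause(.2); st()
C,im=grab('wrist','pk2',(0,0,512,300),1.5)
cv2.imwrite('pics/pkc.png',cv2.resize(im[40:170,170:370],None,fx=4,fy=4,interpolation=2))
cv2.imwrite('pics/pkd.png',cv2.resize(im[40:170,310:510],None,fx=4,fy=4,interpolation=2))
```

```text
t56.8 p [0.3855 0.0501 0.2598] f [ 0.6 -0.   0.2] open 0.0116
```

View pics/pkc.png

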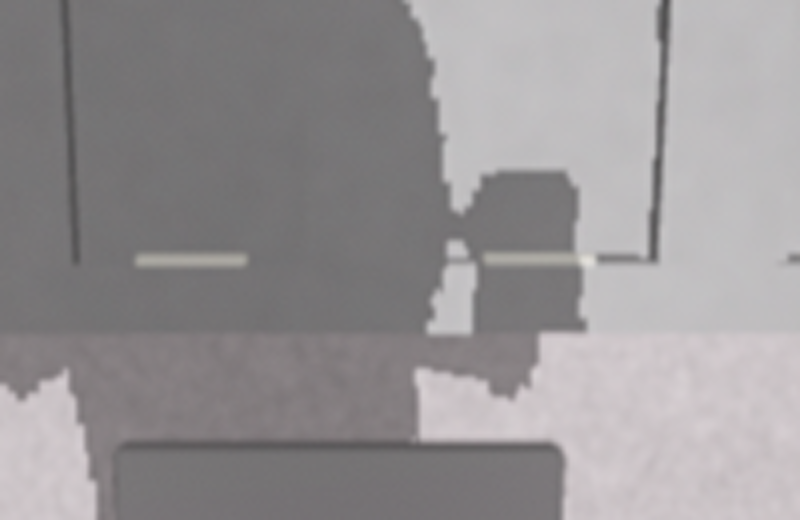

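View pics/pkd.png

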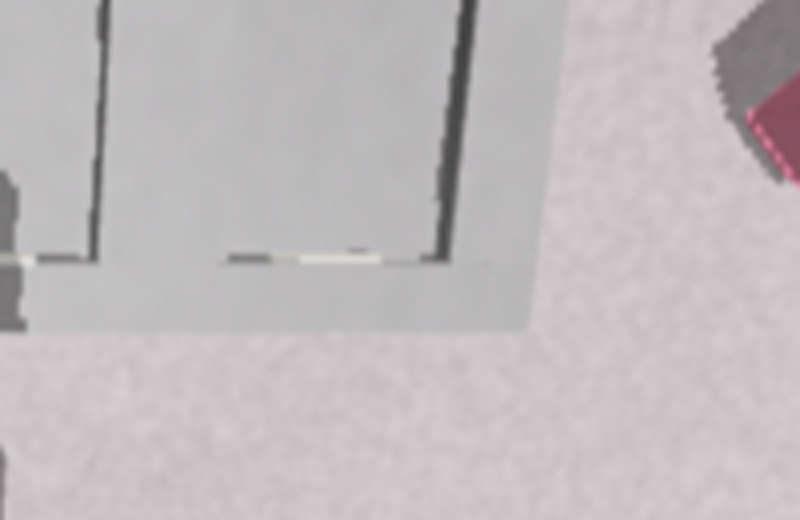

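Run:
```python
from h import *
C,im=grab('wrist')
cv2.imwrite('pics/pke.png',cv2.resize(im[0:110,170:320],None,fx=5,fy=5,interpolation=2))
cv2.imwrite('pics/pkf.png',cv2.resize(im[0:110,300:450],None,fx=5,fy=5,interpolation=2))
```

```text
(no output)
```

View pics/pke.png

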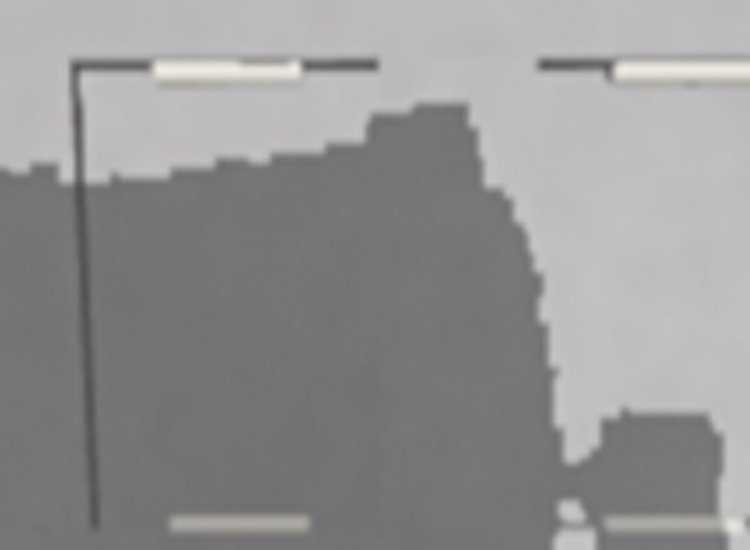

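View pics/pkf.png

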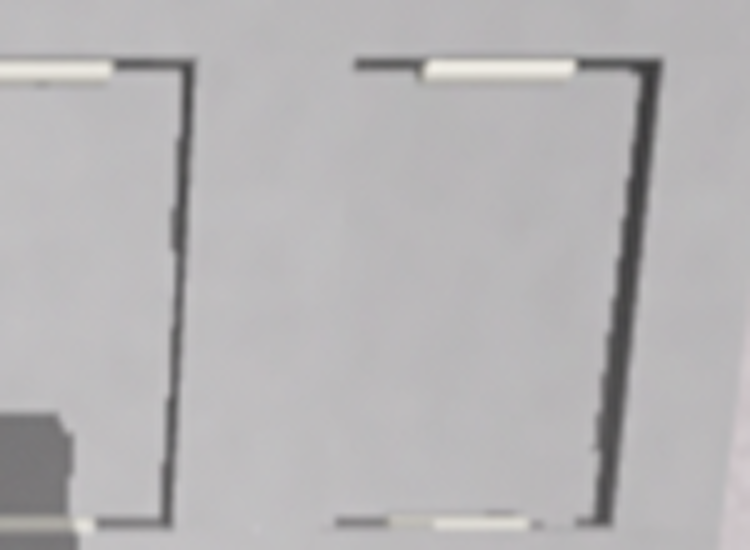

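Run:
```python
from h import *
C=cam('wrist')
e=lambda u,v:ray(C,np.array([u,v])/5-.4+[170,0],.06)[0,:2]
f=lambda u,v:ray(C,np.array([u,v])/5-.4+[300,0],.06)[0,:2]
Q={'L':dict(TL=e(72,60),TR=e(378,60),BL=e(98,530)),'M':dict(TL=e(538,60),TR=f(194,60),BR=f(171,527)),'R':dict(TL=f(355,60),TR=f(663,60),BR=f(611,527),BL=f(335,525))}
n=np.linalg.norm
th=np.radians(1.4);ux=np.array([np.cos(th),np.sin(th)]);uy=np.array([-ux[1],ux[0]])
off=dict(TL=(46.5,31.5),TR=(46.5,-31.5),BL=(-46.5,31.5),BR=(-46.5,-31.5))
for k,d in Q.items():
    c=[v-(off[m][0]*ux+off[m][1]*uy)/1000 for m,v in d.items()]
    print(k,np.round(c,4).tolist(),'mean',np.mean(c,0).round(4),'W',(n(d['TL']-d['TR'])*1000).round(1))
for a,b in (('L','TL'),('M','TR'),('R','TR')):
    bb='B'+b[1]; v=Q[a][b]-Q[a][bb]; print(a,n(v)*1000,np.degrees(np.arctan2(v[1],v[0])))
A=np.array([.6122,.0924]);B=np.array([.617,-.0872]);m=(A+B)/2
for k,d in Q.items():
    c=np.mean([v-(off[q][0]*ux+off[q][1]*uy)/1000 for q,v in d.items()],0)-m; print(k,'rel sockets mid',(c@ux).round(4),(c@uy).round(4))
```

```text
L [[0.4995, 0.0942], [0.4995, 0.095], [0.4997, 0.093]] mean [0.4996 0.0941] W 62.2
M [[0.5018, -0.0005], [0.5018, 0.0004], [0.5027, 0.0]] mean [ 0.5021 -0.    ] W 62.2
R [[0.5042, -0.0953], [0.5042, -0.0949], [0.5051, -0.0948], [0.5055, -0.0983]] mean [ 0.5047 -0.0958] W 62.6
L 92.79462434331629 2.1398614335424235
M 92.13796511128108 1.6214917633282544
R 92.12463140655824 1.396176033119398
L rel sockets mid -0.1128 0.0943
M rel sockets mid -0.1125 0.0001
R rel sockets mid -0.1122 -0.0957
```

Run:
```python
from h import *
C,im=grab('wrist'); s=robot.get_state();R=s['tool_rot'];p=s['ee_pos']
q=lambda *c:((proj(C,p+R@(np.array(c)/1000))[0]-[180,130])*5).round(1)
print(q(45,-30,-2.4),q(45,30,-2.4),q(45,30,7.6),'rib',q(30,-6,-20.4),q(30,6,-20.4),'1mm',q(46,30,-2.4)-q(45,30,-2.4))
cv2.imwrite('pics/hc.png',cv2.resize(im[130:230,180:330],None,fx=5,fy=5,interpolation=2))
```

```text
[ 97.9 108.9] [667.9 109.2] [652.9  97.7] rib [321.9 286.7] [445.4 286.7] 1mm [ 0.4 -9.5]
```

View pics/hc.png

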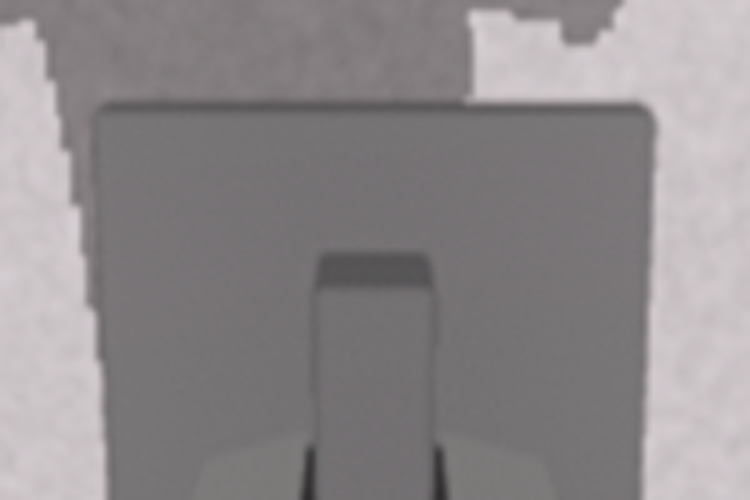

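```bash
cat >> h.py <<'E'
PK=dict(L=(.4996,.0947),M=(.5021,-.0003),R=(.5046,-.0953)); UY=1.5
def place(k,dx=0,dy=0):
    x,y=PK[k]; x+=dx; y+=dy; R=Rd(np.radians(UY-90))
    robot.move_linear([x,y,.15],velocity=.25,frame=R)
    robot.move_linear([x,y,.076],velocity=.12); robot.pause(.2); st()
    h=robot.move_linear([x,y,.0632],velocity=.02,threshold=4); print('lay hit',h); return st()
def seat(k,zmin=.055):
    x,y=PK[k]
    h=robot.move_linear([x,y,zmin],velocity=.02,threshold=30); print('seat hit',h); st()
E
python3 - <<'E'
from h import *
place('R')
E
```

```text
t58.9 p [ 0.505  -0.0954  0.0767] f [-0.5 -0.8 -0.7] open 0.0114
lay hit False
t59.7 p [ 0.5046 -0.0953  0.0632] f [ 0.  -0.4 -0.3] open 0.0118
```

It entered the pocket (4 mm in, no contact force). Seat it.

```bash
cat >> h.py <<'E'
def topress(k,zstop=.060):
    x,y=PK[k]
    robot.gripper_to(.03); robot.move_linear([x,y,.12],velocity=.15)
    robot.gripper_to(0)
    h=robot.move_linear([x,y,zstop],velocity=.04,threshold=30); print('rib press',h); robot.pause(.2); st()
    robot.move_linear([x,y,.16],velocity=.2)
E
python3 - <<'E'
from h import *
seat('R'); topress('R')
robot.move_linear([.42,-.05,.30],velocity=.25)
grab('wrist','r1',(0,0,512,300),1.5)
E
```

```text
seat hit True
t60.1 p [ 0.5054 -0.0954  0.0569] f [-0.5 -0.2  6. ] open 0.0118
rib press True
t63.1 p [ 0.5045 -0.0953  0.0736] f [-6.2  1.5 18.1] open -0.0000
```

View pics/r1.png

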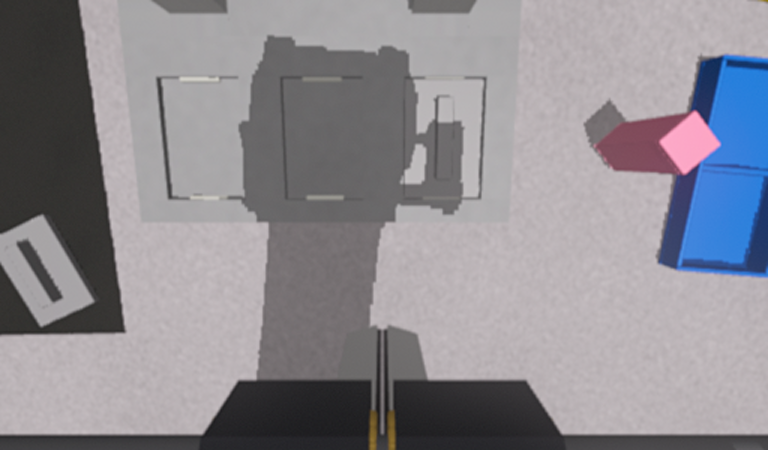

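Run:
```python
from h import *
robot.move_linear([.36,.20,.30],velocity=.3)
C,im=look((.385,.264),90-27,'c2a',z=.30,back=.03)
for o in covers(C,im): print(np.round(o,4))
```

```text
(no output)
```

View pics/c2a.png

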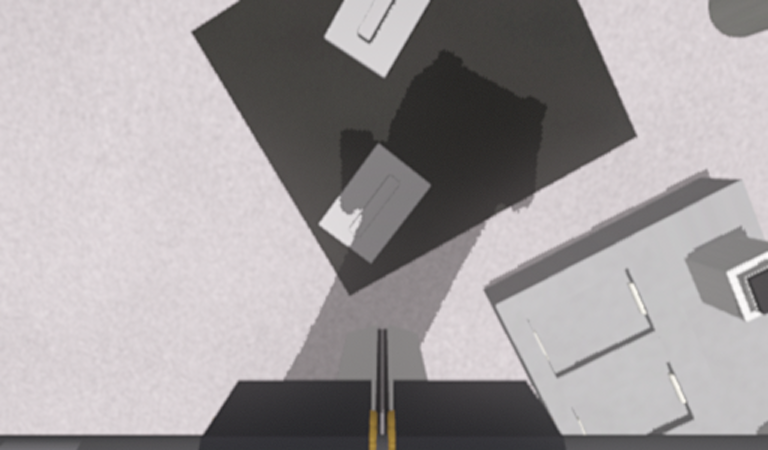

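Run:
```python
from h import *
C=cam('wrist')
P=ray(C,np.array([(380,143),(431,185),(371,263),(319,223)])/1.5,.012)[:,:2]
v=P[0]+P[1]-P[2]-P[3]; th=np.degrees(np.arctan2(v[1],v[0])); c=P.mean(0)
print(c,th,np.linalg.norm(P-np.roll(P,-1,0),axis=1))
C,im=look(c,th,'c2',z=.20)
for o in covers(C,im): print(np.round(o,4))
cv2.imwrite('pics/c2z.png',cv2.resize(im[60:200,180:330],None,fx=4,fy=4,interpolation=2))
```

```text
[0.37942776 0.26658415] 25.140868298780244 [0.05833263 0.08937626 0.06005095 0.08969308]
[ 0.378   0.2668 25.1984 90.5349 60.2256]
```

View pics/c2z.png

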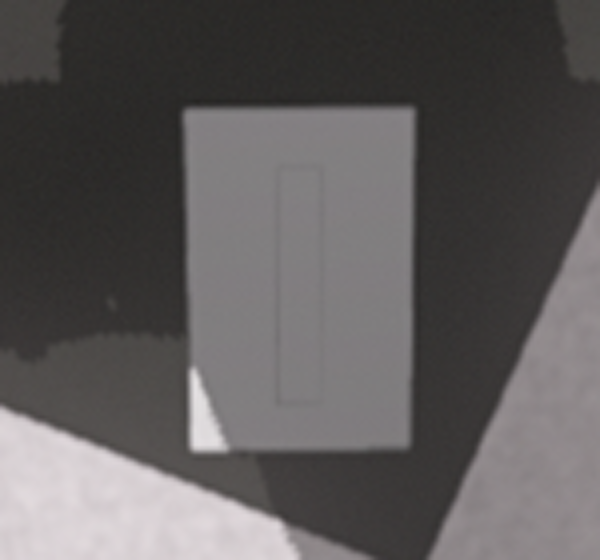

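Run:
```python
from h import *
pick_cover((.3782,.2668),25.2)
if robot.get_state()['opening']>.009:
    robot.move_linear([.40,.20,.22],velocity=.25)
    s=place('M')
```

```text
hit False
t70.7 p [0.3784 0.2669 0.0098] f [-0.2  0.4  0.3] open 0.0342
t71.2 p [0.3783 0.2667 0.0096] f [-0.2 -0.9  2. ] open 0.0117
t72.3 p [0.3778 0.2665 0.1493] f [ 0.1 -0.2  0.2] open 0.0120
t74.9 p [ 5.025e-01 -3.000e-04  7.670e-02] f [-0.5  0.2 -0.9] open 0.0121
lay hit False
t75.7 p [ 5.021e-01 -3.000e-04  6.320e-02] f [ 0.2 -0.3 -1.8] open 0.0116
```

Run:
```python
from h import *
seat('M'); topress('M')
robot.move_linear([.42,.20,.30],velocity=.3)
C,im=look((.4589,.4077),31,'c3',z=.20)
for o in covers(C,im): print(np.round(o,4))
```

```text
seat hit True
t76.1 p [ 5.03e-01 -3.00e-04  5.69e-02] f [0.1 0.4 4.9] open 0.0114
rib press True
t79.1 p [ 5.021e-01 -3.000e-04  7.360e-02] f [-5.8 -0.8 19.3] open 0.0008
```

View pics/c3.png

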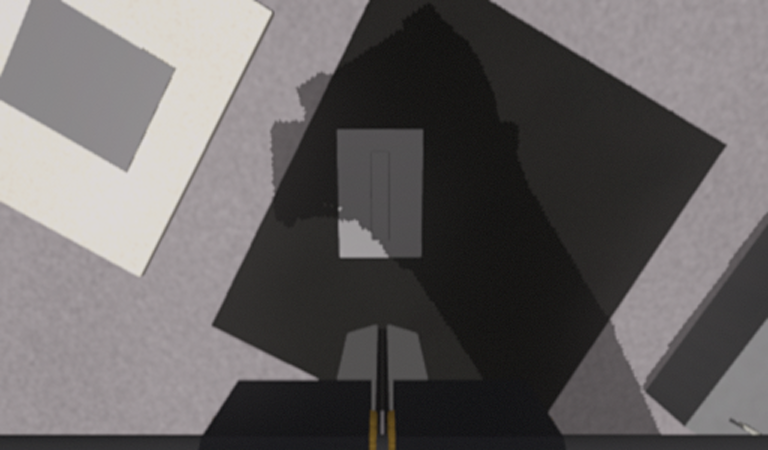

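```bash
sed -i 's/(g>95)/(g>60)/' h.py
python3 - <<'E'
from h import *
C,im=grab('wrist')
o=covers(C,im); [print(np.round(x,4)) for x in o]
o=[x for x in o if np.hypot(x[0]-.4589,x[1]-.4077)<.015 and abs(x[3]-90)<3 and abs(x[4]-60)<2]
if len(o)==1:
    pick_cover(o[0][:2],o[0][2])
    if robot.get_state()['opening']>.009:
        robot.move_linear([.45,.25,.22],velocity=.25)
        s=place('L')
E
```

```text
[ 0.4582  0.4082 30.861  90.4758 60.2742]
hit False
t84.8 p [0.4584 0.4084 0.0098] f [-0.3 -0.5 -1.3] open 0.0337
t85.3 p [0.4584 0.4082 0.0096] f [ 0.4 -0.7  2.1] open 0.0116
t86.4 p [0.4579 0.4078 0.1491] f [-0.3  0.2 -1.7] open 0.0115
t89.0 p [0.5    0.0947 0.0766] f [ 0.1 -0.8 -1.2] open 0.0117
lay hit False
t89.8 p [0.4996 0.0947 0.0632] f [ 0.3 -0.2 -1. ] open 0.0118
```

Run:
```python
from h import *
seat('L'); topress('L')
robot.move_linear([.38,.0,.30],velocity=.25)
grab('wrist','f1',(0,0,512,300),1.5)
robot.move_ptp([.30,-.45,.35],Rd(-np.pi/2)); robot.pause(.3); st()
grab('scene','f2',(180,140,330,245),5); grab('top','f3',scale=1.5)
grab('top','f4',(190,170,310,260),6)
```

```text
seat hit True
t90.2 p [0.5004 0.0948 0.0569] f [-0.3 -0.6  5.6] open 0.0116
rib press True
t93.2 p [0.4995 0.0947 0.0736] f [-6.4 -1.6 18.8] open 0.0003
t96.8 p [ 0.3003 -0.4497  0.3501] f [ 0.5  1.  -0.3] open 0.0004
```

View pics/f1.png

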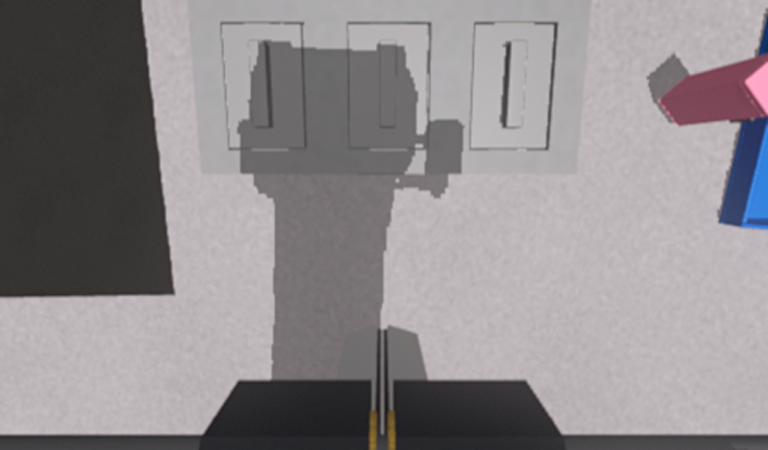

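View pics/f2.png

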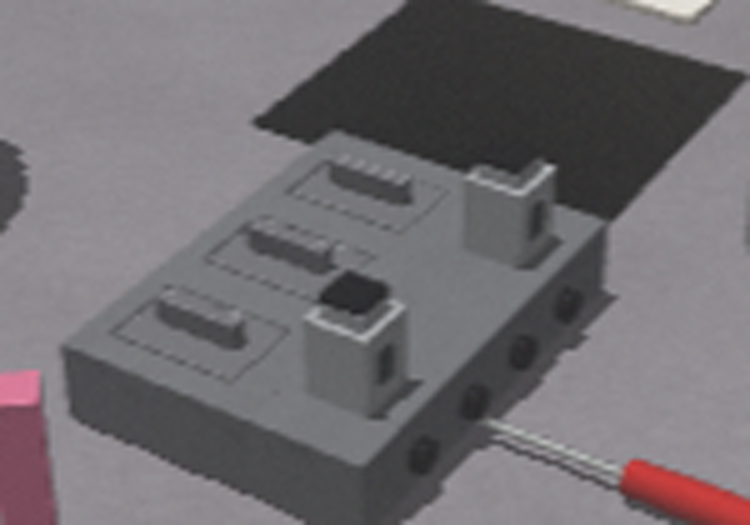

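View pics/f3.png

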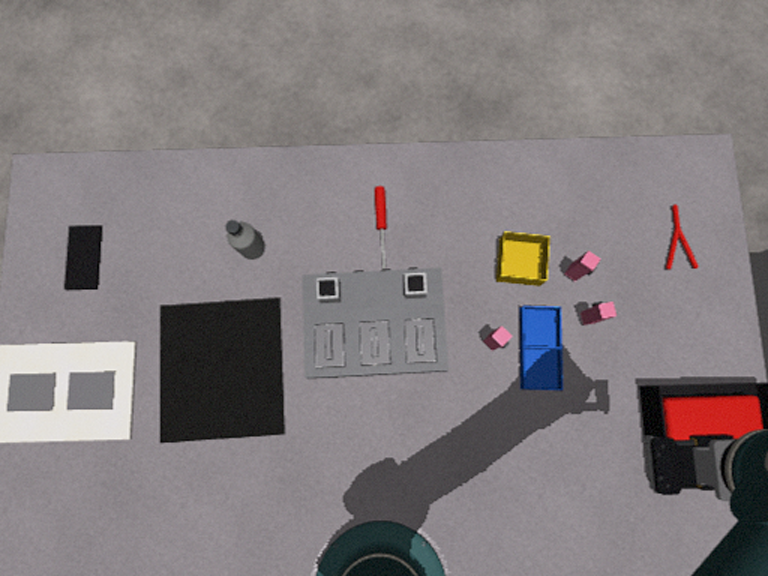

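Run:
```python
from h import *
robot.move_ptp([.50,-.1,.32],Rd(-np.pi/2))
robot.move_linear([.70,0,.24],velocity=.25); robot.pause(.2); st()
C,im=grab('wrist','b1',scale=1.2)
for k,p in dict(A=(.6338,.093,.1),B=(.6385,-.0866,.1)).items():
    u,v=proj(C,p)[0].astype(int); print(k,u,v); cv2.imwrite(f'pics/b{k}.png',cv2.resize(im[max(0,v-40):v+40,u-40:u+40],None,fx=6,fy=6,interpolation=2))
a=cv2.imread('pics/bA.png');b=cv2.imread('pics/bB.png'); h=min(len(a),len(b)); cv2.imwrite('pics/bAB.png',cv2.resize(np.hstack([a[:h],b[:h]]),None,fx=.8,fy=.8))
```

```text
t99.8 p [ 0.6998 -0.0007  0.2409] f [-0.3  0.8  0.6] open 0.0007
A 162 243
B 341 239
```

View pics/bAB.png

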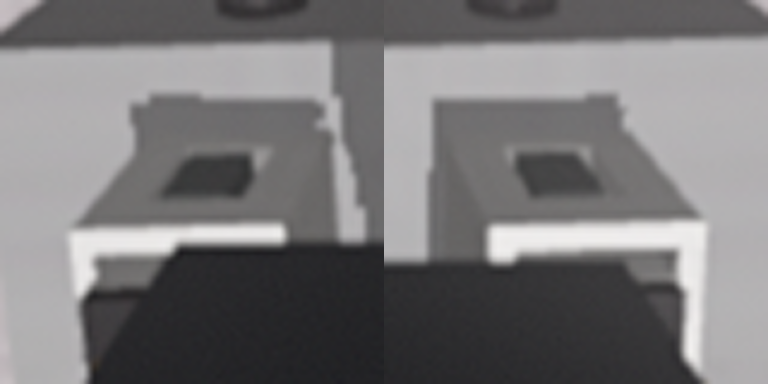

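Run:
```python
from h import *
robot.move_linear([.55,0,.32],velocity=.25); robot.pause(.5); st()
print(robot.sign_off())
```

```text
t101.1 p [0.5501 0.     0.3198] f [-0.1  0.8 -0.1] open 0.0004
the job is handed in; nothing more can be done
None
```

I fitted both posts and seated all three covers, then handed the job in at about 101 s, with the arm clear of everything. I don't know the verdict, because handing in doesn't report one.

**Posts:** Pressing each post's cap stopped at TCP z 0.1258 m, which puts the top about 15 mm above the rim as it should be. The scene camera showed dark buttons in both windows. A close wrist view showed each button filling its window and looking slightly proud.

**Covers:** Each cover entered its pocket without contact force. With each cover seated, the rib top measured 77.9 mm, against the 78 mm expected for flush. The last top and wrist views showed all three level. The mat and tray were empty, and I saw no sign that the flask, bin, screwdriver or pink posts had moved.

**What disagreed:**
- **Fingertip position:** The fingertips turned out to be about 4 mm behind the reported TCP, not 19 mm ahead of it. Both the camera views and contact with the rim showed this.
- **First post grip:** Because of that, my first grip sat above the button. I stood that post in its socket with the button on the rim, gripped again lower across the button, and carried on. The other parts went in first time.

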